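# Open the safety tap on a crowded gas valve bank

## Robot

A 6-joint arm with a two-finger parallel gripper is mounted at the origin on a cart in front of the work surface, level with it; the furniture and walls round the work are solid. World frame = base frame: x ahead of the robot, y to its left, z up, the work surface at z = 0. Lengths are in mm, angles in rad, forces in N, time in s.
With the tool pointing down it reaches from about 400 to 925 mm from the base axis. Payload 12.5 kg.
Tool frame: the origin (TCP) lies at the very end of the fingers, on their centre line; the grasp point (between the pads) lies 19 mm behind it (env.grasp_offset is the distance from the TCP to the grasp point, in mm); z points along the fingers, y is the direction in which the jaws open and shut (so a half turn about z gives the same grasp; the last joint's range is limited). The gripper opens to 95 mm and grips with 3 to 60 N. Pads are 20 mm wide; open, the fingers measure 119 mm over their backs; the gripper's body (75 mm by 180 mm) begins 59 mm behind the grasp point.
Start: joints at [1.042, 0.491, 1.559, -0, 1.092, -0.106], TCP at [256.433, 569.99, 214.661] pointing down, gripper open.
Joint ranges: [-3.1, 3.1], [-0.84, 2.19], [0.05, 2.79], [-1.13, 4.28], [0.06, 2.93], [-2.69, 2.69]. Speed limits (rad/s): [2.22, 2.22, 2.79, 3.14, 3.14, 3.14].

## Interface

Orientations are given as [roll, pitch, yaw] about the fixed x, y, z axes, in that order (R = Rz(yaw) Ry(pitch) Rx(roll)).
In Python, from cell import env gives the robot as it stands. The module is installed in compiled form; this text tells all that it offers.
- The arm moves only by the shell command python3 -m pendant 'ROWS'. ROWS is JSON, one flat list of numbers, 5 for each row, row after row: the shift along the tool's x, y, z as a fraction of full scale, then the turn about the tool's z as a fraction of full scale, then the gripper's target within -1 to 1 (shut at 1, half-way at 0, fully open at -1). In form: [x, y, z, turn, grip, x, y, z, turn, grip, ...]. A call has 1 to 10 rows; each row shifts and turns the commanded pose from where the row before left it, along the tool's axes as they then stand; what a row does not reach is not made up. Full scale, the value 1, is 0.4 m for a shift and 180 degrees for a turn. A row lasts 1/8 s, in which the tool goes at most 62.5 mm and 10.7 degrees, less where a joint would pass 70% of its speed; a pose out of reach is approached as far as the arm can. A call with a number of a shift or a turn outside -1 to 1 is refused whole. A call with a gripper value outside its range is refused whole. The fingers move at their own pace and stop on an object; the grip force is fixed at half the most. Time passes only in rows, so rows that do not move let the fingers close. It gives the time, the measured TCP pose, the force and the opening at its end, in the units of the state.
- env.state(): the state, without advancing time (a new reading comes with each control period).
- env.read_camera(name): name is "side" or "top" or "wrist"; returns the picture (420x560x3 uint8, red, green, blue); there is no depth.
- env.camera_model(name): a dict with "fx", "fy", "cx", "cy" (pixels), "view" (4x4, takes a point from world to camera coordinates); the wrist camera has in their place "tool_from_camera" (4x4, takes a point from camera to tool coordinates, whose origin is the TCP and whose axes are the flange's). Camera axes: x right, y down, z forward; pixel columns grow to the right and rows downward; lengths in mm; the calibration is good to about 2 mm. A picture is of the moment at which its call begins: read the wrist's pose just before it. camera_model takes no time and is no camera call.
- env.job_done(): hands the job in, once; it reports no verdict.
Trained networks look in the newest picture that a camera, given by its name, has taken for a name from the list of things; names that differ only in an ending like _2 or _b are one class to them, and where a whole thing is asked for, a point or a joint stands for the part that bears it (a point fixed in the world has none). Each returns a list of dicts, best first, with "confidence" (0 to 1); they miss things now and then, are a little off and sometimes report something else, mostly with a low value. They report only what shows in the picture. A call takes as long as a camera call.
- env.masks_of(thing, camera): "region" (420x560 bool, what is visible of it).
- env.landmark_of(thing, camera): "xyz" ([x, y, z] in mm, in world coordinates, good to about 4 mm: a listed point, or the origin of a listed thing).
The state is a dict: "t": time; "joints": joint angles; "qvel": joint speeds; "tau": joint torques, N m; "eef_pos": TCP position; "tcp_rot": TCP orientation; "ft_force": force on the tool from outside, world axes, zero at the start; "moment": the same for the moment, N m; "opening": opening from 0.0 (shut) to 1.0 (fully open).
Only numpy, scipy, OpenCV 4.12 (cv2) and the standard library are available. Lean on these libraries where they do the work, as an engineer would, in place of code of your own. Each camera call takes 0.05 s, during which the arm holds its last target.

## Task

Open the blue safety tap on the valve bank: push its knob straight in, keep it pushed while you turn it counter-clockwise out of its closed position, and feel for the hidden notch where it springs back out and locks open. Let go of it there, sprung fully out and locked. Do not touch the red, yellow and green knobs beside it.

Things in the scene. Friction and masses are not known exactly. Their poses are not given: they have to be found in the camera images.
- blue_grip (a point): Point to grip the blue knob: on its axis, 11 mm below the top of its bar. z = the axis, pointing out of the tap's face, 30 degrees from vertical towards the robot; x = along the bar to its white line; y = across the bar. Bar 34 mm long (x), 11 mm thick (y), 32 mm tall (z). 20 mm below the point is a round skirt 39 mm across that moves with the knob; the fixed face is 38 mm below it while the knob is out.
- valve_bank: Fixed base rail, 125 x 276 x 8 mm, origin under its centre, y along the row. Four taps stand on it 64 mm apart, in any order, with knobs of one shape, blue, red, yellow and green, on white faces that all slope 30 degrees towards the robot.
- tap_blue: Fixed block of the blue tap; origin under its centre. Inside, a lug on the knob's stem runs under a rail with one hidden notch, wide enough that the lug springs up within about 0.1 rad either side of its middle, if nothing holds the knob in. Held in, the knob passes it unnoticed. Lifting the held knob 3 mm changes the force by only about 2 N in the notch; elsewhere the rail blocks it hard.
- blue_press (a joint): How far the blue knob is pushed in along its axis, m: 0 sprung fully out, 0.007 bottomed. Spring 6 N at 0, 10 N at 0.007. It can be turned out of its closed place only while pushed in more than about 0.005. Under the rail the spring lifts it only to about 0.0045; in the notch to 0. Let go under the rail, it stays there.
- blue_knob (a joint): Turn of the blue knob, rad, counter-clockwise positive as seen from outside (right-handed about z of blue_grip); range -0.2 to 2.88; stays where it is left. Closed: -0.12 to 0.12 at the start. The middle of the hidden locked-open notch lies between 1.35 and 2.25, different every time.
- red_knob: Red knob, an ordinary tap of the same shape and size that turns easily, not to be touched. Origin on its axis at the tap's face; z out along the axis, x along its bar, top at z = 49 mm.
- yellow_knob: Yellow knob, as the red one, not to be touched.
- green_knob: Green knob, as the red one, not to be touched.

How it is judged:
By the outcome, as a careful person would: the job done as asked, in the order asked, and still so for the second after the job is handed in, with the robot touching nothing.
It also fails if it takes over 61 s, if anything falls off the work surface, if the arm or the gripper's body presses on something with over 40 N, if the wrist force passes 120 N, or if a joint passes its speed limit or range.

## Working session

There is one attempt and no reset: what is moved stays moved. The work goes in short steps, Python scripts to look and compute and a shell command to move; the robot and the scene stay as the last step left them, time stands still between calls to the robot, and variables do not carry over. Pictures are saved under pics/ and viewed, and the job is handed in when it is done.

```bash
mkdir -p pics; python3 - <<'E'
from cell import env
import cv2,numpy as np
s=env.state();print({k:np.round(v,3).tolist() for k,v in s.items()})
for n in("side","top"):
    im=env.read_camera(n);cv2.imwrite(f"pics/{n}0.png",im[:,:,::-1])
    for t in("blue_grip","valve_bank","tap_blue","red_knob","yellow_knob","green_knob"):
        for d in env.landmark_of(t,n)[:2]:print(n,t,np.round(d["xyz"],1),round(d["confidence"],2))
E
```

```text
{'t': 0.0, 'joints': [1.042, 0.492, 1.559, -0.0, 1.092, -0.106], 'qvel': [-0.0, -0.001, -0.0, 0.001, 0.0, 0.0], 'tau': [0.0, -61.265, -25.817, 0.069, 0.048, -0.0], 'eef_pos': [256.307, 569.739, 214.029], 'tcp_rot': [-3.14, -0.0, 2.719], 'ft_force': [0.362, 0.084, -0.728], 'moment': [0.043, 0.06, -0.004], 'opening': 1.0}
side blue_grip [ 564.1 -132.6  117.3] 0.6
side red_knob [584.5  -4.6  81. ] 0.78
side yellow_knob [581.2 -73.6  81.6] 0.6
top blue_grip [ 559.9 -128.7  113.1] 0.63
top valve_bank [ 578.6 -106.8    3.2] 0.65
top tap_blue [ 579.2 -137.6    7.8] 0.92
top red_knob [583.1  -8.1  82.5] 0.58
top yellow_knob [587.  -66.5  82.6] 0.53
top green_knob [ 577.2 -199.3   83.5] 0.7
```

View pics/side0.png

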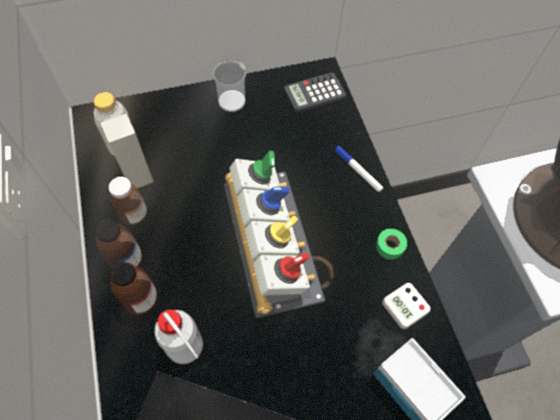

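View pics/top0.png

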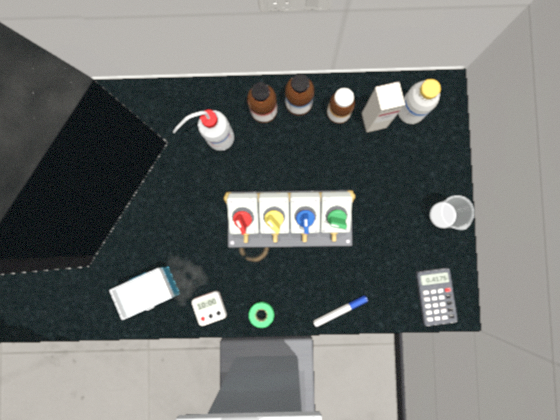

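```bash
python3 -m pendant '[0,0,-0.1,0.0577,-1, 0,0,0,0.0577,-1, 0,0,0,0.0577,-1, 0,0,0,0.0577,-1, 0,0,0,0.0577,-1, 0,0,0,0.0577,-1, 0,0,0,0.0577,-1, 0,0,0,0.0577,-1, 0,0,0,0.0577,-1, 0,0,0,0.0577,-1]'
python3 - <<'E'
import cv2
for n,(x,y) in dict(side=(220,140),top=(220,180)).items():
    im=cv2.imread(f"pics/{n}0.png")[y:y+ (180 if n=="side" else 80),x:x+140]
    cv2.imwrite(f"pics/{n}0z.png",cv2.resize(im,None,fx=(3.3 if n=="side" else 5.5),fy=(3.3 if n=="side" else 5.5),interpolation=cv2.INTER_CUBIC))
E
```

```text
t: 1.95
eef_pos: [256.4, 570.0, 254.7]
tcp_rot: [-3.142, -0.0, 0.9]
ft_force: [-0.6, 1.0, -0.7]
opening: 1.001
```

```bash
python3 -m pendant '[0,0,0,0.0577,-0.3, 0,0,0,0.0577,-0.3, 0,0,0,0.0577,-0.3, 0,0,0,0.0577,-0.3, 0,0,0,0.0577,-0.3]'
```

```text
t: 2.58
eef_pos: [256.4, 570.0, 254.7]
tcp_rot: [-3.142, -0.0, -0.006]
ft_force: [0.2, -0.4, -0.4]
opening: 0.653
```

View pics/side0z.png

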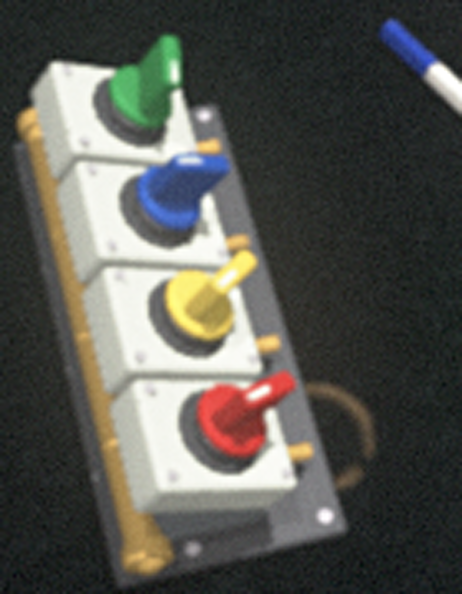

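View pics/top0z.png

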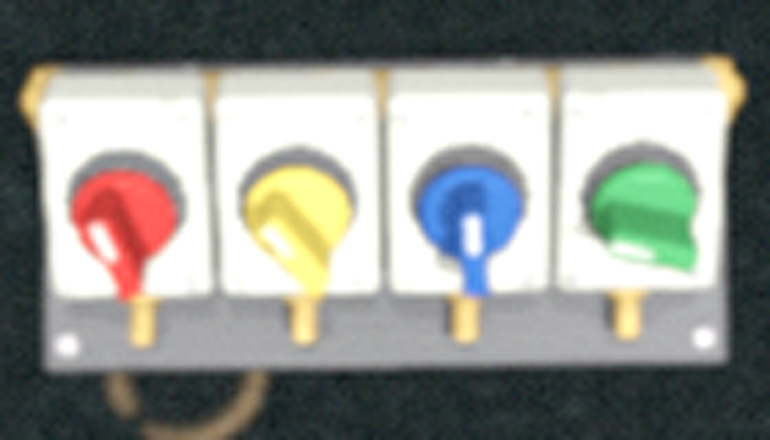

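```bash
python3 -m pendant '[0.07,0.13,0,0,-0.3, 0.07,0.13,0,0,-0.3, 0.07,0.13,0,0,-0.3, 0.07,0.13,0,0,-0.3, 0.07,0.13,0,0,-0.3, 0.07,0.13,0,0,-0.3, 0.07,0.13,0,0,-0.3, 0.07,0.13,0,0,-0.3, 0.07,0.13,0,0,-0.3, 0.07,0.13,0,0,-0.3]'
python3 -m pendant '[0,0.13,0,0,-0.3, 0,0.13,0,0,-0.3, 0,0.13,0,0,-0.3,0,0.04,0,0,-0.3,0,0,0,0,-0.3]'
cat > h.py <<'E'
from cell import env
import cv2,numpy as np
from scipy.spatial.transform import Rotation as R
def wv():
    s=env.state();T=np.eye(4);T[:3,:3]=R.from_euler('xyz',s['tcp_rot']).as_matrix();T[:3,3]=s['eef_pos']
    m=env.camera_model('wrist');return np.linalg.inv(T@np.array(m['tool_from_camera'])),m
def proj(p,V,m):
    c=V[:3,:3]@np.array(p)+V[:3,3];return np.array([m['fx']*c[0]/c[2]+m['cx'],m['fy']*c[1]/c[2]+m['cy']])
E
python3 - <<'E'
from h import *
V,m=wv();print(np.round(np.array(m['tool_from_camera']),3),m['fx'],np.round(env.state()['joints'],3))
im=env.read_camera('wrist');cv2.imwrite('pics/w1.png',im[:,:,::-1])
for t in("blue_grip","valve_bank","tap_blue","red_knob","yellow_knob","green_knob"):
    for d in env.landmark_of(t,'wrist')[:2]:print(t,np.round(d["xyz"],1),round(d["confidence"],2),proj(d['xyz'],V,m).round())
E
```

```text
t: 3.82
eef_pos: [537.0, 48.0, 254.8]
tcp_rot: [-3.141, -0.001, -0.0]
ft_force: [0.9, 0.7, -0.4]
opening: 0.649
t: 4.45
eef_pos: [536.2, -122.5, 254.5]
tcp_rot: [-3.141, 0.0, -0.002]
ft_force: [0.2, 0.8, -1.4]
opening: 0.65
[[-0.00000e+00 -9.69000e-01 -2.48000e-01  6.98220e+01]
 [ 1.00000e+00 -0.00000e+00  0.00000e+00 -2.85000e-01]
 [-1.00000e-03 -2.48000e-01  9.69000e-01 -1.69892e+02]
 [ 0.00000e+00  0.00000e+00  0.00000e+00  1.00000e+00]] 329.31317184491843 [-0.345  0.344  1.691  0.     1.106  1.228]
blue_grip [ 563.8 -131.4  117.4] 0.63 [287. 172.]
valve_bank [ 579.5 -102.9   -2.5] 0.75 [262. 147.]
tap_blue [ 578.2 -133.7    7.9] 0.66 [286. 148.]
red_knob [586.6  -5.2  80.8] 0.75 [163. 145.]
yellow_knob [580.  -69.2  78.7] 0.56 [226. 151.]
green_knob [ 577.8 -195.6   82.7] 0.93 [349. 154.]
```

View pics/w1.png

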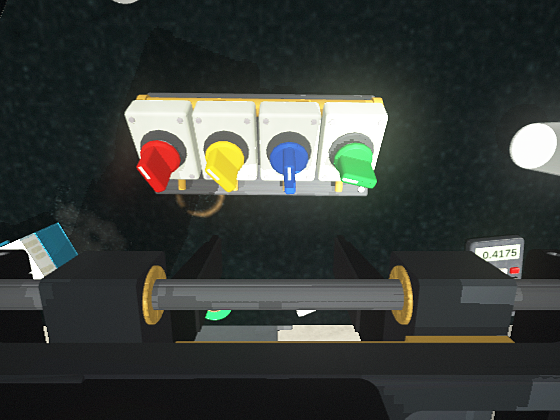

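```bash
python3 -m pendant '[0,0.024,0.08,0,0.2,0,0,0.06,0,0.2,0,0,0,0,0.2]'
python3 - <<'E'
from h import *
V,m=wv();print(env.state()['eef_pos'])
im=env.read_camera('wrist');cv2.imwrite('pics/w2.png',im[:,:,::-1])
for t in("blue_grip","tap_blue","red_knob","yellow_knob","green_knob"):
    for d in env.landmark_of(t,'wrist')[:2]:print(t,np.round(d["xyz"],1),round(d["confidence"],2),proj(d['xyz'],V,m).round())
for p in [(562.5,-132.2,115.8),(562.5-5.5,-132.2,115.8+9.5),(562.5-5.5-14.7,-132.2,125.3-8.5),(562.5-5.5+14.7,-132.2,125.3+8.5)]: print(proj(p,V,m).round(1))
E
```

```text
t: 5.18
eef_pos: [535.7, -131.1, 197.5]
tcp_rot: [-3.14, 0.003, 0.0]
ft_force: [0.3, 0.0, 0.2]
opening: 0.418
[ 535.71607022 -131.10634777  197.45810136]
blue_grip [ 562.4 -134.3  118.2] 0.58 [282. 183.]
tap_blue [ 582.  -132.7    9.8] 0.76 [279. 148.]
red_knob [585.   -0.6  78.2] 0.75 [127. 150.]
yellow_knob [576.7 -67.4  81.1] 0.75 [204. 160.]
yellow_knob [ 582.2 -103.1   -3.6] 0.48 [252. 147.]
green_knob [ 578.5 -194.1   78.1] 0.89 [350. 157.]
green_knob [ 581.5 -131.8    8.5] 0.2 [278. 148.]
[279.  182.7]
[279.  192.1]
[278.9 208.3]
[279.1 174.2]
```

View pics/w2.png

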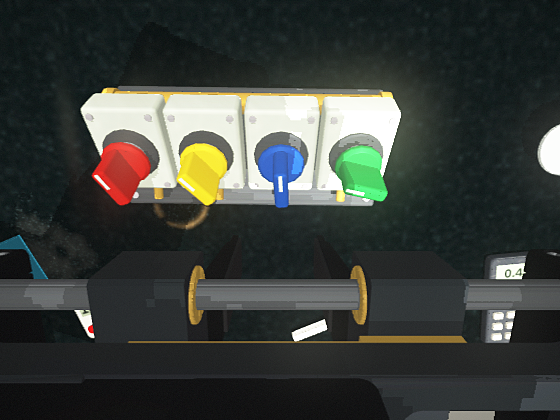

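```bash
python3 -m pendant '[0.067,0.0065,0,0,0.16,0,0,0.1,0,0.16,0,0,0.06,0,0.16,0,0,0.03,0,0.16,0,0,0.02,0,0.16,0,0,0.011,0,0.16,0,0,0,0,0.16]'
python3 - <<'E'
from h import *
im=env.read_camera('wrist');cv2.imwrite('pics/w3.png',im[:,:,::-1])
im=env.read_camera('side')[130:310,200:340];cv2.imwrite('pics/s3.png',cv2.resize(im[:,:,::-1],None,fx=3.2,fy=3.2,interpolation=2))
E
```

```text
t: 6.35
eef_pos: [563.2, -134.4, 110.6]
tcp_rot: [3.141, -0.001, -0.0]
ft_force: [0.1, -0.1, 0.0]
opening: 0.419
```

View pics/w3.png

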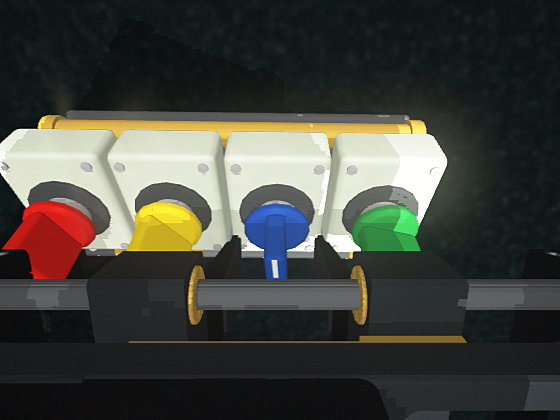

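View pics/s3.png

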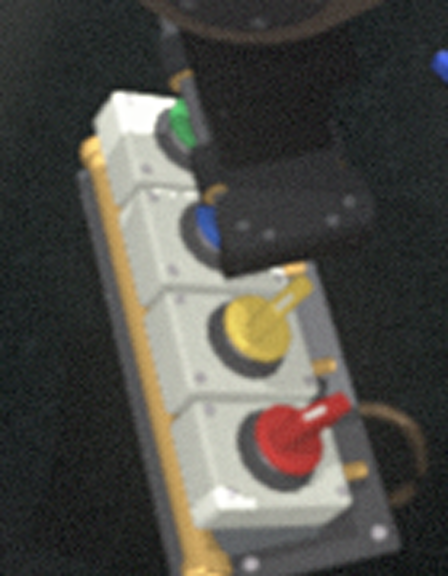

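```bash
python3 -m pendant '[0,0,0,0,1,0,0,0,0,1,0,0,0,0,1,0,0,0,0,1]'
```

```text
t: 6.95
eef_pos: [563.2, -133.9, 110.4]
tcp_rot: [-3.141, -0.0, -0.0]
ft_force: [0.0, 2.0, 1.6]
opening: 0.113
```

```bash
python3 -m pendant '[0.003,0,0.005,0,1,0.003,0,0.005,0,1,0.003,0,0.0052,0,1,0,0,0,0,1]'; python3 - <<'E'
from h import *
s=env.state();print(s['eef_pos'],s['ft_force'],s['moment'],s['opening'])
im=env.read_camera('wrist')[100:300,150:400];cv2.imwrite('pics/w4.png',cv2.resize(im[:,:,::-1],None,fx=3,fy=3,interpolation=2))
im=cv2.imread('pics/w3.png')[100:300,150:400];cv2.imwrite('pics/w3z.png',cv2.resize(im,None,fx=3,fy=3,interpolation=2))
E
```

```text
t: 7.45
eef_pos: [566.5, -134.0, 104.6]
tcp_rot: [-3.141, 0.0, -0.0]
ft_force: [-3.3, 3.4, 8.8]
opening: 0.113
[ 566.53112654 -134.0219509   104.55048883] [-3.27353909  3.41066583  8.79233492] [0.64493801 0.82685979 0.03881092] 0.11309285720138094
```

View pics/w4.png

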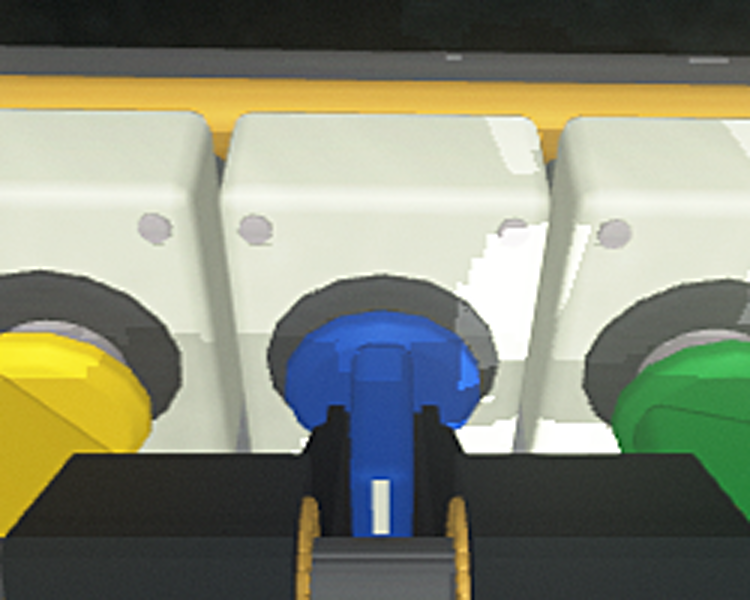

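View pics/w3z.png

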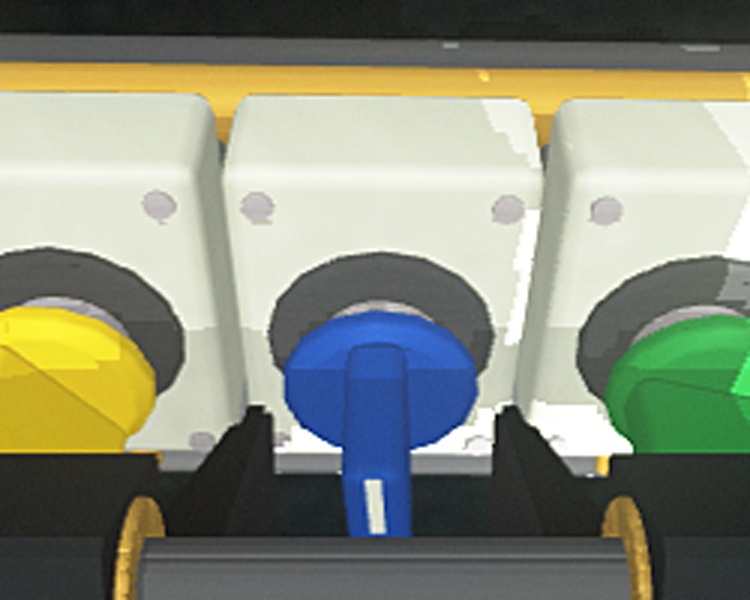

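```bash
python3 -m pendant '[0.0008,0,0.0014,0,1,0,0,0,-0.02,1,0,0,0,-0.02,1,0,0,0,-0.02,1,0,0,0,-0.02,1]'; python3 - <<'E'
from h import *
s=env.state();print(s['eef_pos'],s['ft_force'],s['moment'],s['opening'])
im=env.read_camera('wrist')[100:300,150:400];cv2.imwrite('pics/w5.png',cv2.resize(im[:,:,::-1],None,fx=3,fy=3,interpolation=2))
E
```

```text
t: 8.12
eef_pos: [567.0, -134.2, 104.2]
tcp_rot: [3.142, -0.0, 0.253]
ft_force: [-2.4, 3.0, 8.9]
opening: 0.126
[ 566.96379145 -134.19407355  104.21189559] [-2.41780541  3.00646473  8.94542656] [ 0.06503554  0.54206996 -0.31563755] 0.12564112026407412
```

View pics/w5.png

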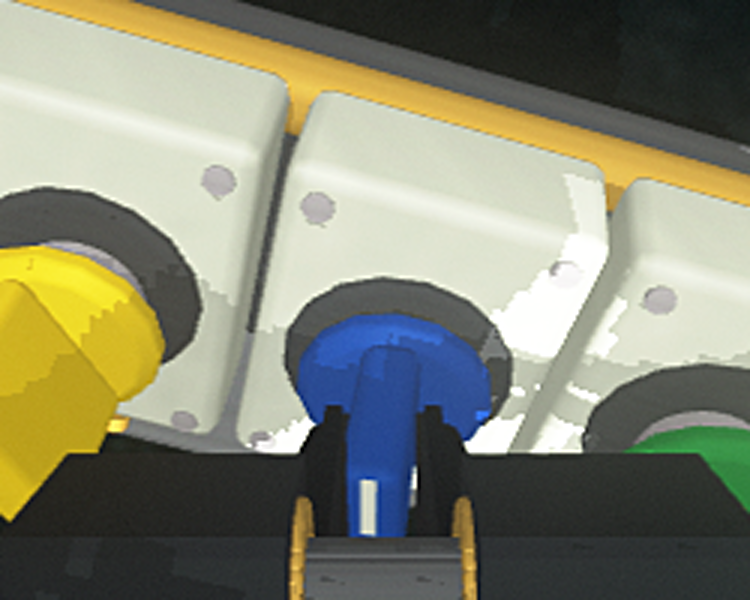

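```bash
python3 -m pendant '[0,0,0,-0.025,1,0,0,0,-0.025,1,0,0,0,-0.025,1,0,0,0,-0.025,1,0,0,0,-0.025,1,0,0,0,0,1]'; python3 - <<'E'
from h import *
s=env.state();print(s['eef_pos'],s['ft_force'],s['moment'],s['opening'])
im=env.read_camera('wrist')[100:300,150:400];cv2.imwrite('pics/w6.png',cv2.resize(im[:,:,::-1],None,fx=3,fy=3,interpolation=2))
E
```

```text
t: 8.93
eef_pos: [566.6, -133.6, 104.0]
tcp_rot: [-3.141, -0.0, 0.644]
ft_force: [-4.7, 6.7, 8.0]
opening: 0.155
[ 566.62904686 -133.63016973  104.00643038] [-4.73500508  6.66819973  8.04432096] [ 0.64254696  0.57030101 -0.30829477] 0.15480891921330256
```

View pics/w6.png

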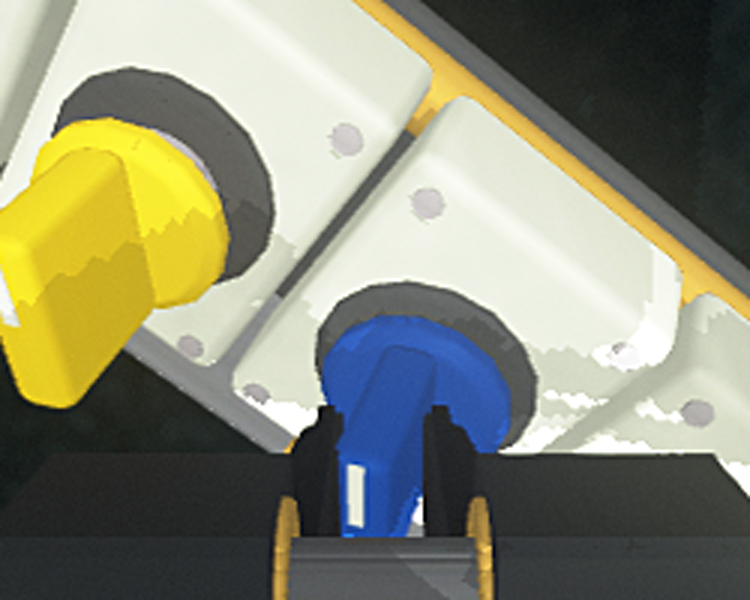

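```bash
python3 -m pendant '[0,0,0,-0.025,1,0,0,0,-0.025,1,0,0,0,-0.025,1,0,0,0,-0.025,1,0,0,0,-0.025,1,0,0,0,-0.025,1,0,0,0,0,1]'; python3 - <<'E'
from h import *
s=env.state();print(s['eef_pos'],s['ft_force'],s['moment'],s['opening'])
im=env.read_camera('wrist')[100:300,150:400];cv2.imwrite('pics/w7.png',cv2.resize(im[:,:,::-1],None,fx=3,fy=3,interpolation=2))
E
```

```text
t: 9.85
eef_pos: [565.7, -133.6, 103.7]
tcp_rot: [-3.139, 0.0, 1.116]
ft_force: [-7.1, 5.5, 8.6]
opening: 0.179
[ 565.6917908  -133.61595796  103.68548098] [-7.13924567  5.48965175  8.55194484] [ 0.3909594   1.24479791 -0.19414693] 0.1788309921014704
```

View pics/w7.png

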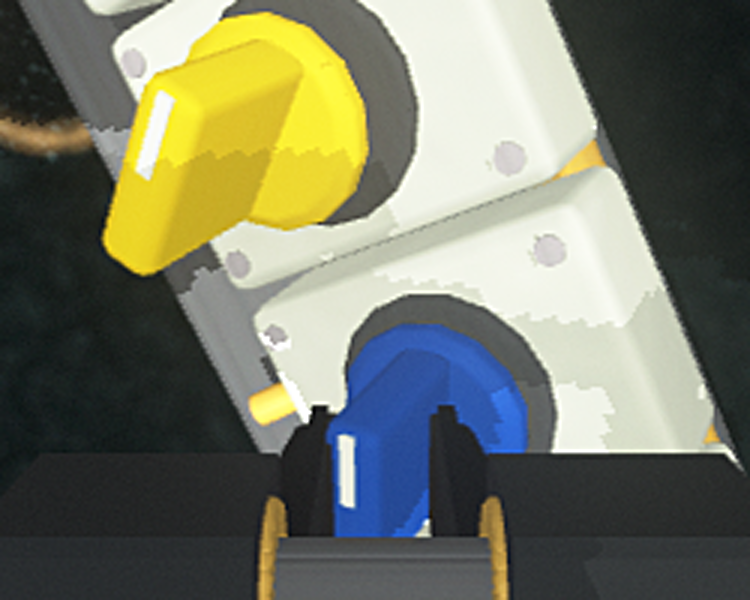

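```bash
python3 -m pendant '[0,0,0,0,0.41,0,0,0,0,0.41,-0.001,-0.002,-0.016,0,0.41,0,0,0,0,0.41]'; python3 - <<'E'
from h import *
s=env.state();print(s['eef_pos'],s['ft_force'],s['moment'],s['opening'])
im=env.read_camera('wrist')[100:300,150:400];cv2.imwrite('pics/w8.png',cv2.resize(im[:,:,::-1],None,fx=3,fy=3,interpolation=2))
E
```

```text
t: 10.4
eef_pos: [566.5, -134.5, 110.5]
tcp_rot: [3.14, -0.0, 1.115]
ft_force: [-0.5, -0.2, -0.2]
opening: 0.295
[ 566.46445493 -134.52215458  110.54867187] [-0.51545172 -0.15368415 -0.17725824] [-0.13306999  0.10993996 -0.02597716] 0.2947701958237854
```

View pics/w8.png

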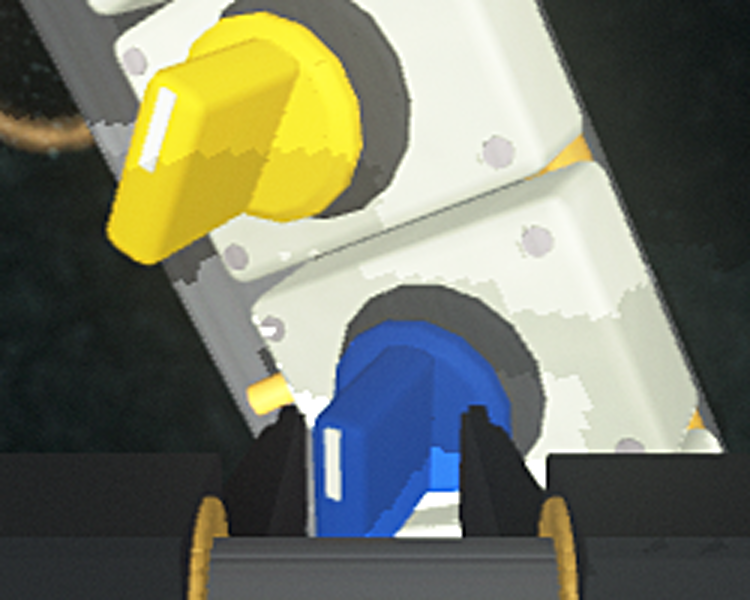

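```bash
python3 -m pendant '[0,-0.006,0,0,1,0,0,0,0,1,0,0,0,0,1,0,0,0,-0.024,1,0,0,0,-0.024,1,0,0,0,-0.024,1,0,0,0,0,1,0,0,0,0,0.41,0,0,0,0,0.41]'; python3 - <<'E'
from h import *
s=env.state();print(s['eef_pos'],s['ft_force'],s['moment'],s['opening'])
im=env.read_camera('wrist')[100:300,150:400];cv2.imwrite('pics/w9.png',cv2.resize(im[:,:,::-1],None,fx=3,fy=3,interpolation=2))
E
```

```text
t: 11.58
eef_pos: [564.1, -133.3, 110.0]
tcp_rot: [3.141, -0.0, 1.341]
ft_force: [-0.1, 0.2, 0.0]
opening: 0.283
[ 564.1176087  -133.26654064  109.98462041] [-0.05796658  0.17618131  0.01771711] [-0.03956662  0.06436029 -0.01594583] 0.28272580857677165
```

View pics/w9.png

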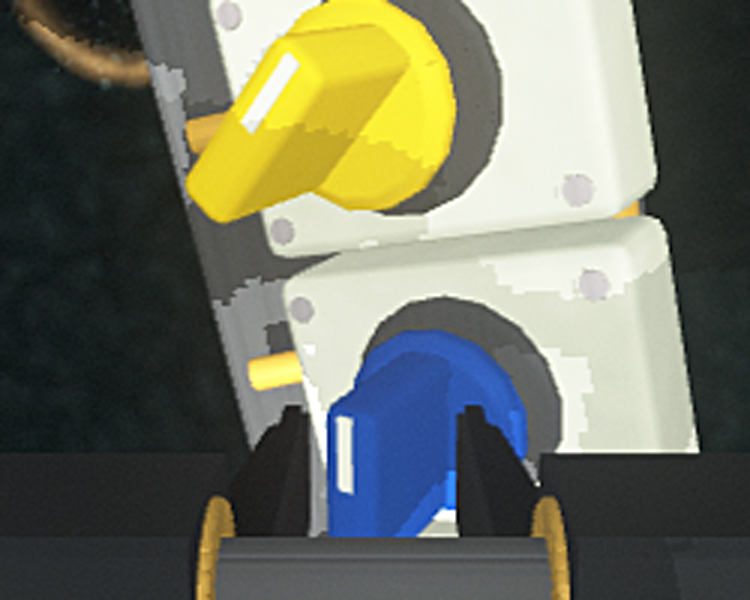

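```bash
cat > look.py <<'E'
from h import *
import sys
s=env.state();print(s['t'],s['ft_force'].round(1),s['moment'].round(2))
im=env.read_camera('wrist')[100:300,150:400];cv2.imwrite(f'pics/{sys.argv[1]}.png',cv2.resize(im[:,:,::-1],None,fx=3,fy=3,interpolation=2))
E
python3 -m pendant '[0,0,0,0,1,0,0,0,0,1,0,0,0,-0.017,1,0,0,0,-0.017,1,0,0,0,0,1,0,0,0,0,0.41,0,0,0,0,0.41]'; python3 look.py w10
```

```text
t: 12.5
eef_pos: [564.2, -133.3, 110.0]
tcp_rot: [3.141, 0.0, 1.448]
ft_force: [-0.7, 0.1, 0.6]
opening: 0.285
12.5 [-0.7  0.1  0.6] [-0.06  0.07 -0.04]
```

View pics/w10.png

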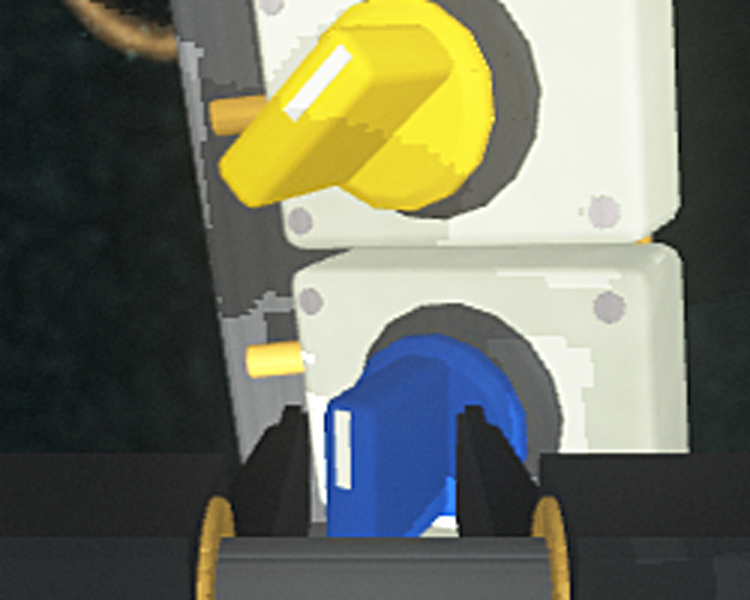

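```bash
python3 -m pendant '[0,0,0,0,1,0,0,0,0,1,0,0,0,-0.017,1,0,0,0,-0.017,1,0,0,0,0,1,0,0,0,0,0.41,0,0,0,0,0.41]'; python3 look.py w11
```

```text
t: 13.42
eef_pos: [564.2, -133.3, 110.0]
tcp_rot: [3.141, 0.0, 1.555]
ft_force: [-0.8, -0.9, 0.5]
opening: 0.28
13.425 [-0.8 -0.9  0.5] [-0.01  0.11 -0.05]
```

View pics/w11.png

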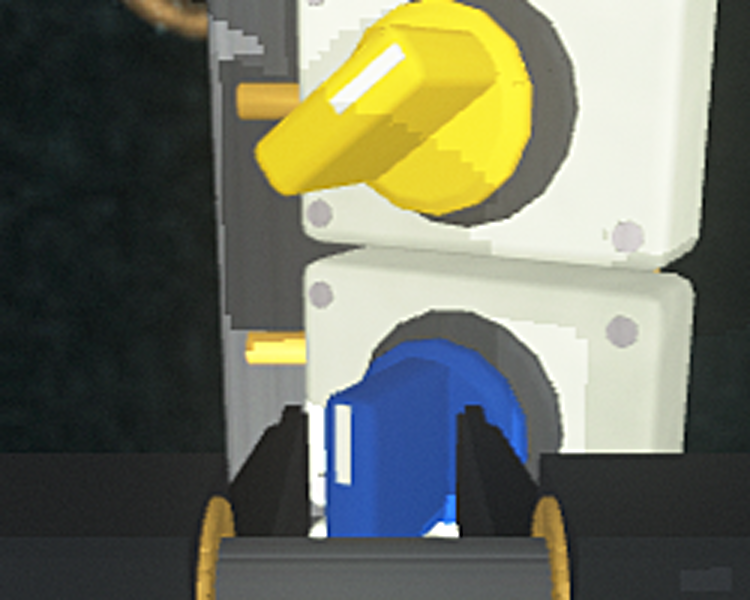

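```bash
python3 -m pendant '[0,0,0,0,1,0,0,0,0,1,0,0,0,-0.017,1,0,0,0,-0.017,1,0,0,0,0,1,0,0,0,0,0.41,0,0,0,0,0.41,0,0,0,0,0.41]'; python3 look.py w12
```

```text
t: 14.48
eef_pos: [564.2, -133.2, 110.0]
tcp_rot: [3.141, 0.0, 1.662]
ft_force: [0.3, 0.6, 0.2]
opening: 0.29
14.475 [0.3 0.6 0.2] [-0.09  0.08  0.05]
```

View pics/w12.png

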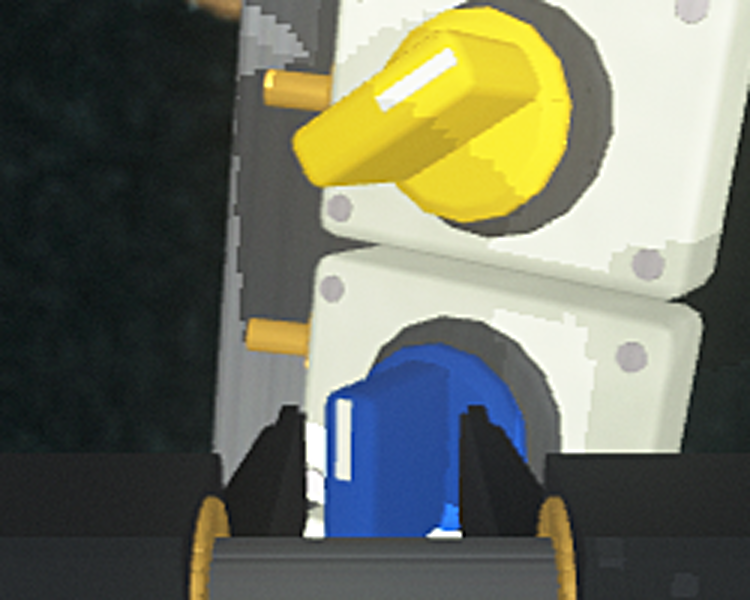

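```bash
python3 -m pendant '[0,0,0,0,1,0,0,0,0,1,0,0,0,-0.017,1,0,0,0,-0.017,1,0,0,0,0,1,0,0,0,0,0.41,0,0,0,0,0.41,0,0,0,0,0.41]'; python3 look.py w13
```

```text
t: 15.52
eef_pos: [564.2, -133.3, 110.0]
tcp_rot: [3.141, 0.0, 1.768]
ft_force: [-0.2, -0.5, -0.2]
opening: 0.288
15.525 [-0.2 -0.5 -0.2] [-0.09 -0.02  0.01]
```

View pics/w13.png

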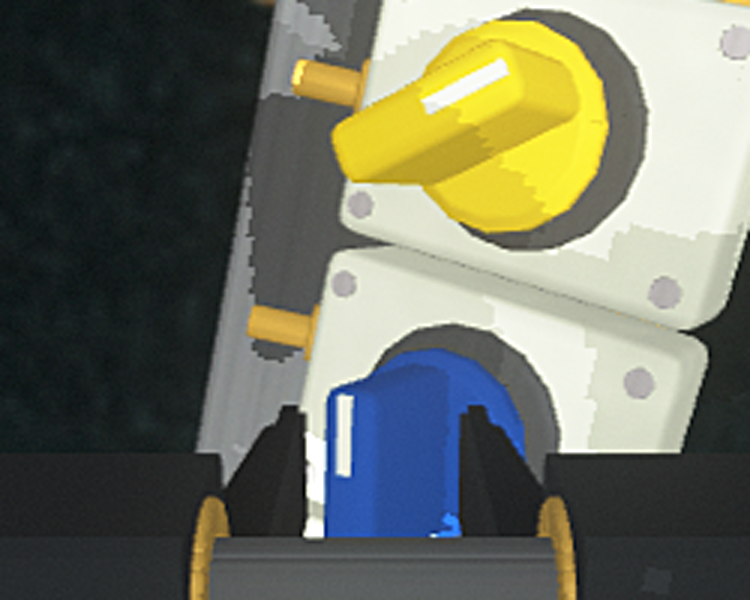

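```bash
python3 -m pendant '[0,0,0,0,1,0,0,0,0,1,0,0,0,-0.017,1,0,0,0,-0.017,1,0,0,0,0,1,0,0,0,0,0.41,0,0,0,0,0.41,0,0,0,0,0.41]'; python3 look.py w14
```

```text
t: 16.58
eef_pos: [564.1, -133.2, 110.0]
tcp_rot: [3.141, 0.0, 1.875]
ft_force: [0.8, 0.1, -0.3]
opening: 0.293
16.575 [ 0.8  0.1 -0.3] [-0.06  0.02 -0.04]
```

View pics/w14.png

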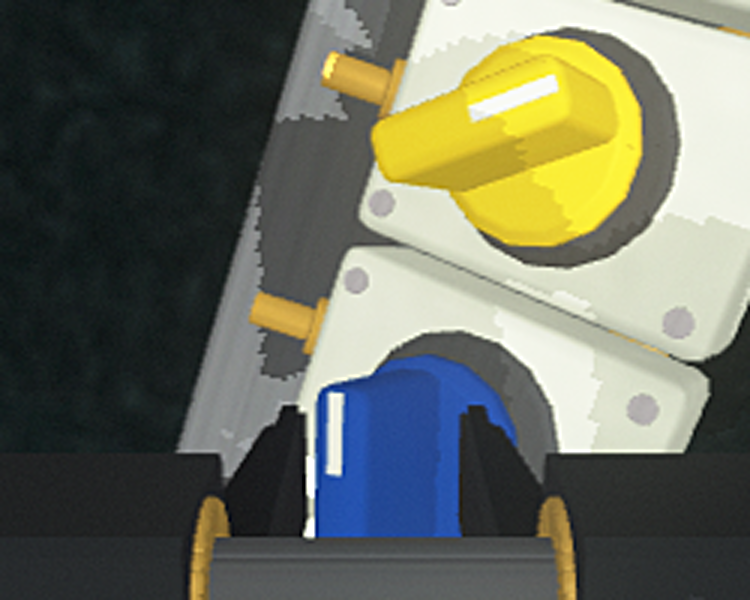

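```bash
python3 -m pendant '[0,0,0,0,0.24,0,0,0,0,0.24]'; python3 look.py w15
```

```text
t: 16.88
eef_pos: [564.0, -133.2, 110.0]
tcp_rot: [3.141, -0.0, 1.875]
ft_force: [0.2, 0.2, 0.2]
opening: 0.377
16.875 [0.2 0.2 0.2] [-0.06  0.02 -0.05]
```

View pics/w15.png

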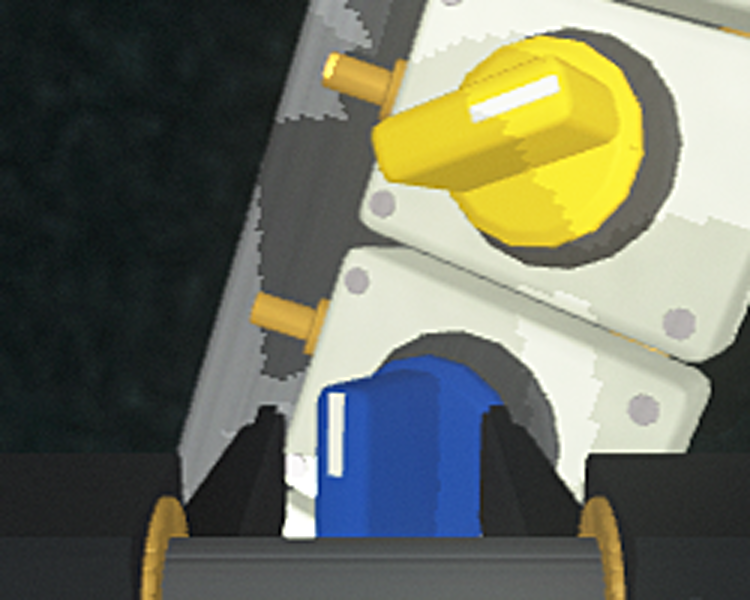

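```bash
python3 -m pendant '[0,0,-0.05,0,0.1,0,0,-0.08,0,0,0,0,-0.1,0,0,0,0,-0.1,0,0,0,0,0,0,0]'; python3 - <<'E'
from h import *
V,m=wv()
im=env.read_camera('wrist');cv2.imwrite('pics/w16.png',im[:,:,::-1])
for t in("blue_grip","yellow_knob","green_knob","red_knob"):
    for d in env.landmark_of(t,'wrist')[:2]:print(t,np.round(d["xyz"],1),round(d["confidence"],2),proj(d['xyz'],V,m).round())
im=env.read_camera('side')[130:310,200:340];cv2.imwrite('pics/s16.png',cv2.resize(im[:,:,::-1],None,fx=3.2,fy=3.2,interpolation=2))
for d in env.landmark_of("blue_grip",'side')[:2]:print(np.round(d["xyz"],1),d['confidence'])
E
```

```text
t: 17.55
eef_pos: [564.8, -133.5, 244.8]
tcp_rot: [3.137, 0.003, 1.875]
ft_force: [-1.1, 0.7, -0.2]
opening: 0.497
blue_grip [ 566.7 -131.9  118.6] 0.96 [279. 201.]
yellow_knob [581.1 -69.8  78.3] 0.85 [311. 139.]
green_knob [ 578.3 -194.8   81.5] 0.66 [271. 251.]
red_knob [585.   -3.1  80.2] 0.58 [338.  71.]
[ 565.1 -131.6  118.6] 0.9
```

View pics/w16.png

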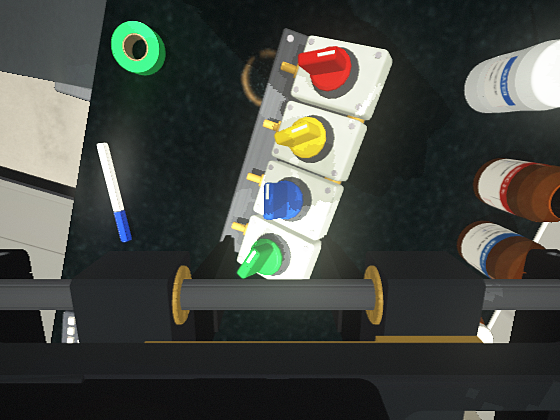

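View pics/s16.png

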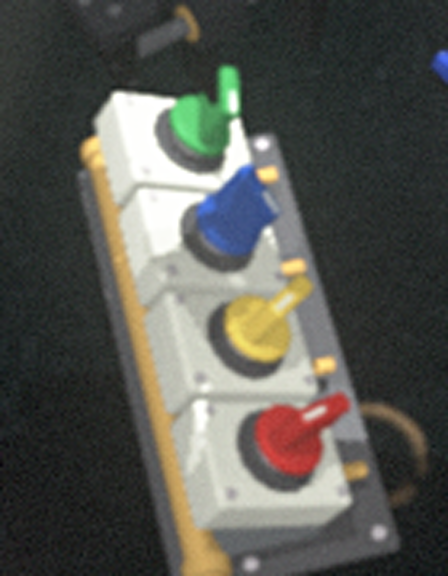

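```bash
python3 -m pendant '[0,0,0,0.059,0,0,0,0,0.059,0,0,0,0,0.059,0,0,0,0,0.059,0,0,0,0,0.059,0,0,0,0,0.059,0,0,0,0,0.059,0,0,0,0,0.059,0,0,0,0,0.059,0,0,0,0,0.059,0]'
python3 -m pendant '[0,0,0.1,0.007,0,0,0,0.08,0,0,0,0,0.05,0,0,0,0,0,0,0]'
python3 look.py w17
```

```text
t: 19.15
eef_pos: [563.8, -133.2, 241.3]
tcp_rot: [-3.141, 0.001, 0.016]
ft_force: [0.4, 0.8, -0.5]
opening: 0.501
t: 19.65
eef_pos: [563.2, -133.0, 148.3]
tcp_rot: [-3.14, 0.003, -0.0]
ft_force: [0.0, 0.1, 0.2]
opening: 0.503
19.65 [0.  0.1 0.2] [-0.03  0.21  0.05]
```

View pics/w17.png

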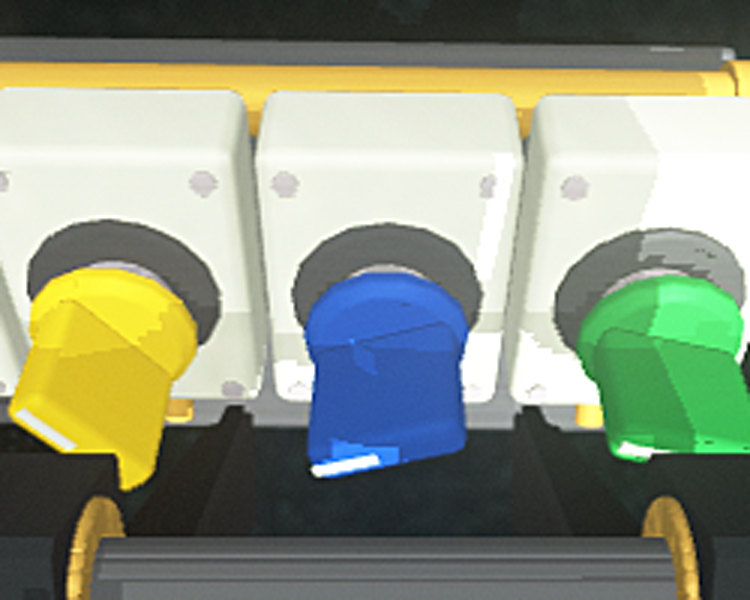

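```bash
python3 -m pendant '[0,0,-0.1,0,0,-0.05,0,-0.1,0,0,0,0,-0.05,0,0,0,0,0,0,0]'
python3 - <<'E'
from h import *
import numpy as np
a=cv2.imread('pics/side0.png');b=env.read_camera('side')[:,:,::-1]
cv2.imwrite('pics/s18.png',np.hstack([cv2.resize(i[130:310,215:335],None,fx=3.2,fy=3.2,interpolation=2) for i in(a,b)]))
print(env.state()['ft_force']);env.job_done()
E
```

```text
t: 20.2
eef_pos: [544.5, -133.5, 252.3]
tcp_rot: [3.14, -0.004, -0.0]
ft_force: [0.6, -0.8, -0.8]
opening: 0.501
[0.46576188 0.27852179 0.10567334]
the job is handed in; nothing more can be done
```

View pics/s18.png

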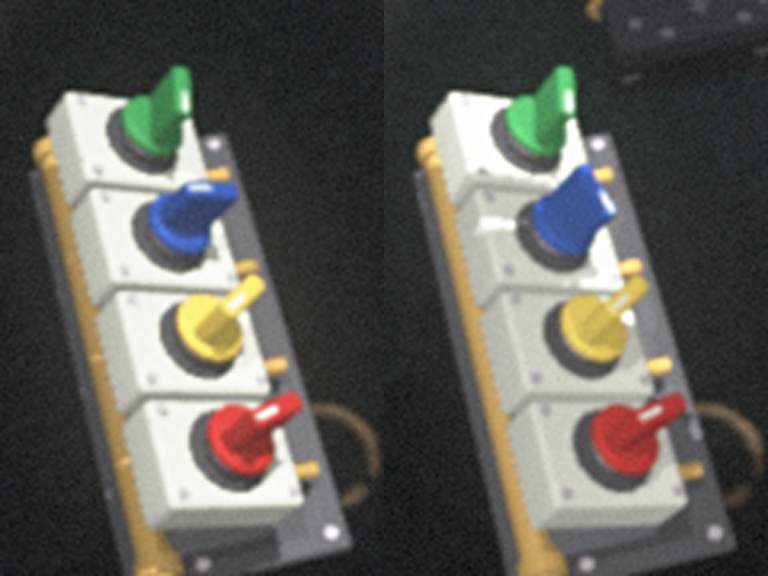

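The blue tap is open: I released its knob at about 1.9 rad, where it had sprung fully out. I handed the job in at about 20 s, with the gripper raised clear of everything.

- **How it went:** I gripped the blue bar, pushed it in about 7 mm along its axis, and turned it counter-clockwise to about 1.05 rad while holding it in. From there I turned it about 0.12–0.25 rad at a time and let go after each step to see if it sprang out. It did on the sixth step.
- **Sprung out:** In the last wrist picture the blue knob stands off its face as far as the yellow and green ones, with its stem showing again. I did not push or turn it afterwards to test the lock.
- **Neighbouring knobs:** The before and after side pictures show the red, yellow and green knobs unmoved.
- **Forces:** The wrist force readings I took never went above about 13 N, and read near zero at the end.
- **One disagreement:** The position network placed the blue grip point up to 4 mm from its starting estimate. That is within its stated error, so I went by the pictures.

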